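Set the tube roller's speed wheel and start it

TASK

With a fingertip pressed on its rim, turn the knurled black speed wheel on the tube roller mixer, click by click, until it has clicked into the setting where its broad red line is on top between the two black pointers; then press the green start button fully down and let it come back up. Only touch the wheel and the button: do not press the button before the wheel is set, and do not shift or lift the mixer or anything standing around it.

Things in the scene. Friction and masses are not known exactly. Their poses are not given: they have to be found in the camera images.
- mixer: white and blue tube roller mixer, loose on rubber feet, about 3.5 kg, 170 mm (its x) x 260 mm (its y), z up; origin at the centre of its underside. Flat control deck, 75 mm above the bench, along its -x side (x -85 to -10 mm), wheel at x -50, y +60 mm, button at x -50, y -60 mm; behind it rollers and red-capped tubes, nowhere higher than 86 mm
- wheel_crown (a point): highest point of the speed wheel's rim, mid-width, 90 mm above the bench; fixed to the mixer, mixer's axes. Black knurled wheel, 56 mm in diameter, 28 mm wide, upright in the deck, axis level along the mixer's x; its top 15 mm stand out. A broad red line and thin white lines cross its rim, one per setting; two black pointers on the deck flank the crown
- speed_wheel (a joint): wheel angle, rad; grows as the wheel's top moves to the mixer's -y. Detents 0.44 rad apart (12 mm of rim): 0, 0.44, 0.88, 1.32. Starts in 0 or 0.44; the red line is on top at 0.88. Past half-way it snaps on into the next detent; let go, it centres itself. Turning takes 1.5 to 2.5 N along the grippy rim
- start_button (a joint): travel of the green start button, m: 0 up, 0.006 fully down (about 5 N), sprung back up when released
- start_button_top (a point): centre of the top of the round green start button, 28 mm in diameter, pressed straight down; mixer's axes
- cup: loose bystander: round specimen pot with an orange cap, 52 mm across, 60 mm tall, standing beside the mixer's +y end; origin at the centre of its underside
- tube_stand: loose bystander: red-capped tube in a teal foot 44 mm across, 106 mm tall in all, standing beside the mixer's -y end; origin at the centre of its underside
- red_rack: loose bystander: light green rack of red-capped tubes, 210 x 75 mm, 110 mm tall, off to the left; origin at the centre of its underside
- micro_rack: loose bystander: dark teal microtube rack, 220 x 85 mm, 55 mm tall, off to the right; origin at the centre of its underside
- pipette: loose bystander: white and blue pipette lying on the bench, 245 mm long along its x, 26 mm high, to the left; origin on the bench, about the middle of its length
- reagent: loose bystander: amber bottle with a blue cap, 66 mm across, 150 mm tall, far left; origin at the centre of its underside
- timer: loose bystander: grey timer, 50 x 70 mm, 18 mm high, lying to the right; origin at the centre of its underside

How it is judged:
On the way, in this order (a step that is already met when the one before it is completed fails the run):
1. the wheel rests in the detent with the red line on top, the button still up (value of joint speed_wheel between 0.78 and 0.98 rad and contact force between speed_wheel and the fingers below 0.1 N and value of joint start_button below 0.002 m), for 0.2 s.
2. the start button is pressed fully down (value of joint speed_wheel between 0.78 and 0.98 rad and value of joint start_button above 0.0045 m), for 0.04 s.
At the end, for the whole second after the job is handed in: The wheel rests in the red-line detent (0.88 rad, within 0.1), the button has been pressed fully (over 4.5 mm) after that and is up again (under 1 mm), the mixer stands level within 20 mm of where it was, and every bystander is within 20 mm of where it was (value of joint speed_wheel between 0.78 and 0.98 rad and value of joint start_button below 0.001 m and not (distance of mixer from where it was at the start of the episode above 0.02 m) and angle between mixer's own z axis and vertical below 0.05 rad and linear speed of mixer below 0.01 m/s and distance of each of cup, tube_stand, red_rack, micro_rack, pipette, reagent, timer from where it was at the start of the episode below 0.02 m); the robot touches nothing.
It fails at once if the button is pressed while the wheel is not at the red line (value of joint start_button above 0.003 m and not (value of joint speed_wheel between 0.78 and 0.98 rad)).
It fails at once if the mixer is shifted more than 20 mm, lifted or tipped (distance of mixer from where it was at the start of the episode above 0.02 m or height (world z) of mixer above 0.008 m or angle between mixer's own z axis and vertical above 0.1 rad).
It fails at once if a bystander is shifted more than 20 mm, lifted or knocked over (distance of any of cup, tube_stand, red_rack, micro_rack, pipette, reagent, timer from where it was at the start of the episode above 0.02 m or angle between any of cup, tube_stand, red_rack, micro_rack, pipette, reagent, timer's own z axis and vertical above 0.4 rad).
It also fails if it takes over 45 s, if anything falls off the work surface, if the arm or the gripper's body presses on something with over 40 N, if the wrist force passes 120 N, or if a joint passes its speed limit or range.

ROBOT

A 6-joint arm with a two-finger parallel gripper is mounted at the origin on the work surface. World frame = base frame: x ahead of the robot, y to its left, z up, the work surface at z = 0. Lengths are in m, angles in rad, forces in N, time in s.
With the tool pointing down it reaches from about 0.35 to 0.875 m from the base axis. Payload 4.2 kg.
Tool frame: the origin (TCP) lies between the finger pads; the fingertips stand 14 mm ahead of it and the grasp point (between the pads) lies 5 mm behind it; z points along the fingers, y is the line along which they close (so a half turn about z gives the same grasp; the last joint's range is limited). The gripper opens to 87 mm and grips with 3 to 60 N. Pads are 19 mm wide; open, the fingers measure 117 mm over their backs; the gripper's body (75 mm by 190 mm) begins 51 mm behind the grasp point.
Start: joints at [-1.065, 0.385, 0.008, 0, -1.194, -0.259], TCP at [0.153, -0.606, 0.237] pointing down, gripper open.
Joint ranges: [-3.14, 3.14], [-1.21, 2.06], [-1.07, 1.41], [-3.16, 2.05], [-2.99, -0.16], [-3.1, 3.1]. Speed limits (rad/s): [2.79, 2.79, 3.14, 3.14, 3.14, 3.14].

INTERFACE

Orientations are given as a unit quaternion [x, y, z, w].
In Python, from workcell import monitor, optics, close_job gives the robot as it stands.
- The arm moves only by the tool drive_tool, never from a script. Its argument "plan" is a list of rows, each an object with "translation": the shift along the tool's x, y, z in mm, a list of three; "delta_rot": the turn, a rotation vector about the tool's x, y, z in degrees, a list of three. In form: [{"translation": [x, y, z], "delta_rot": [wx, wy, wz]}, ...]. A call has 1 to 10 rows; each row is the pose to reach, as a shift and turn from the pose commanded when the call began, along the tool's axes at that moment; what a row does not reach only later rows make up. A row lasts 1/12 s, in which the tool goes at most 41.7 mm and 7.16 degrees, less where a joint would pass 70% of its speed; a pose out of reach is approached as far as the arm can. A call with a gripper value outside its range is refused whole. "gripper" is the gripper's target within -1 to 1 (shut at 1, half-way at 0, fully open at -1), set as the call begins (left out, the last holds). The fingers move at their own pace and stop on an object; "newtons" is the grip in N (left out, the last holds). Time passes only in rows, so rows that repeat a pose let the fingers close. It gives the time, the measured TCP pose, the force, the opening and the grip force at its end, in the units of the state.
- monitor.read_state(): the state, without advancing time (a new reading comes with each control period).
- optics.grab_frame(name): name is "side" or "top" or "wrist"; returns the picture (420x560x3 uint8, red, green, blue); there is no depth.
- optics.camera_model(name): a dict with "intrinsics" (3x3 intrinsics, pixels), "R" (3x3) and "t" (3): a world point X has camera coordinates R X + t; the wrist camera has in their place "T_tool_cam" (4x4, takes a point from camera to tool coordinates, whose origin is the TCP and whose axes are the flange's). Camera axes: x right, y down, z forward; pixel columns grow to the right and rows downward; lengths in m; the calibration is good to about 2 mm. A picture is of the moment at which its call begins: read the wrist's pose just before it. camera_model takes no time and is no camera call.
- close_job(): hands the job in; it is judged then, once.
The state is a dict: "clock": time; "q": joint angles; "dq": joint speeds; "joint_efforts": joint torques, N m; "position": TCP position; "eef_rot": TCP orientation; "wrist_force": force on the tool from outside, world axes, zero at the start; "torque": the same for the moment, N m; "grip_width": finger opening in m; "grasp_force": force on a finger pad.
Only numpy, scipy, OpenCV 4.12 (cv2) and the standard library are available. Lean on these libraries where they do the work, as an engineer would, in place of code of your own. Each camera call takes 0.05 s, during which the arm holds its last target. There are 200 camera calls.

## Working session

There is one attempt and no reset: what is moved stays moved. The work goes in short steps, Python scripts to look and compute and a tool call to move; the robot and the scene stay as the last step left them, time stands still between calls to the robot, and variables do not carry over. Pictures are saved under pics/ and viewed, at most 10 in all, crops included, and the job is handed in when it is done.

Besides the shell and the picture viewer there is one more tool, called after ">>>" by a JSON object that holds its "op" and its "data", one argument or row to a line. drive_tool: Moves the arm, as the interface text tells. Its arguments: {"type":"object","properties":{"plan":{"type":"array","items":{"type":"object","properties":{"translation":{"type":"array","items":{"type":"number"}},"delta_rot":{"type":"array","items":{"type":"number"}}}}},"gripper":{"type":"number"},"newtons":{"type":"number"}},"required":["plan"]}

```bash
mkdir -p pics; python3 - <<'E'
from workcell import monitor, optics
import cv2,json
s=monitor.read_state();print(s)
for n in("top","side"):
    cv2.imwrite(f"pics/{n}0.png",optics.grab_frame(n)[:,:,::-1]);m=optics.camera_model(n);print(n,m)
print(optics.camera_model("wrist"))
E
```

```text
{'clock': 0.0, 'q': array([-1.06544917e+00,  3.85554538e-01,  6.63234542e-03, -5.17601568e-04,
       -1.19400860e+00, -2.58604167e-01]), 'dq': array([-0.00019393, -0.00108646,  0.00041408,  0.00087451,  0.00101064,
       -0.00053213]), 'joint_efforts': array([-5.52002075e-04, -3.90672112e+01,  1.87398559e+01,  4.21966508e+00,
        1.09457213e-02, -1.93088026e-04]), 'position': array([ 0.15253959, -0.60550619,  0.23546059]), 'eef_rot': array([-1.22963943e-01,  9.92410536e-01,  1.07998224e-03, -1.74607693e-04]), 'wrist_force': array([ 0.05501507, -0.12117002, -0.27872557]), 'torque': array([0.05434419, 0.01972962, 0.01165503]), 'grasp_force': 0.0, 'grip_width': 0.08690326541736418}
top {'intrinsics': array([[381.65967969,   0.        , 276.51080229],
       [  0.        , 381.65967969, 206.67226447],
       [  0.        ,   0.        ,   1.        ]]), 'R': array([[ 0.02189986, -0.99952757,  0.02156453],
       [-0.9974533 , -0.02330868, -0.06740635],
       [ 0.06787714, -0.02003342, -0.99749253]]), 't': array([-0.02223852,  0.46652307,  0.99326387])}
side {'intrinsics': array([[
[... 173 characters left out ...]
-0.12161298,  0.00120412],
       [-0.09188146,  0.743355  , -0.66255651],
       [ 0.07968038, -0.6577489 , -0.74901096]]), 't': array([0.47405735, 0.10131034, 1.29781386])}
{'intrinsics': array([[346.61157984,   0.        , 279.8277335 ],
       [  0.        , 346.61157984, 206.34166456],
       [  0.        ,   0.        ,   1.        ]]), 'T_tool_cam': array([[ 6.93436857e-04, -9.68462137e-01, -2.49159806e-01,
         6.72655264e-02],
       [ 9.99999609e-01,  8.08442911e-04, -3.59246397e-04,
         1.15536113e-04],
       [ 5.49348013e-04, -2.49159460e-01,  9.68462318e-01,
        -1.47546866e-01],
       [ 0.00000000e+00,  0.00000000e+00,  0.00000000e+00,
         1.00000000e+00]])}
```

View pics/top0.png

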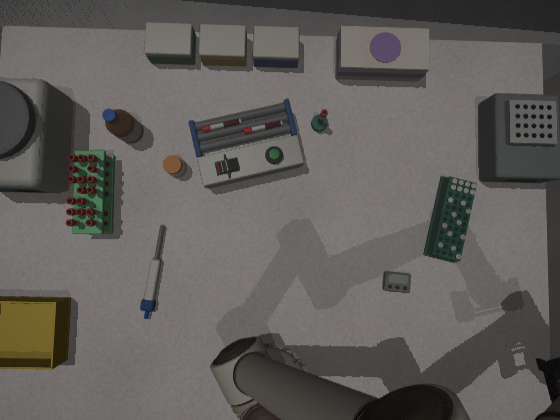

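View pics/side0.png

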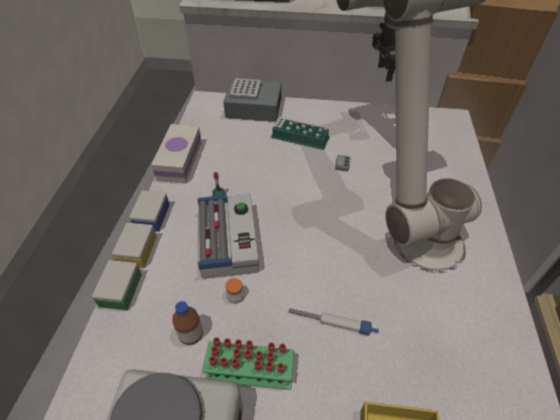

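The top view shows the wheel at about (227,167), the button at (274,155), the cup at (173,165) and the tube stand at (320,122). The side view agrees: wheel (244,240), button (241,208).

```bash
cat >h.py <<'E'
import numpy as np
from scipy.spatial.transform import Rotation as Ro
from workcell import monitor, optics
def ray(n,px,z,s=None):
    m=optics.camera_model(n)
    d=np.linalg.inv(m["intrinsics"])@[*px,1]
    if n=="wrist":
        T=m["T_tool_cam"];R=Ro.from_quat(s["eef_rot"]).as_matrix()
        o=R@T[:3,3]+s["position"];d=R@T[:3,:3]@d
    else: o=-m["R"].T@m["t"];d=m["R"].T@d
    return o+d*(z-o[2])/d[2]
def totool(P,yaw=None):
    s=monitor.read_state();R=Ro.from_quat(s["eef_rot"])
    return R.inv().apply(np.array(P)-s["position"])*1000
E
python3 - <<'E'
from h import *
for n,w,b in(("top",(227,167),(274,155)),("side",(244,240),(241,208))):
    W=ray(n,w,.09);B=ray(n,b,.08);d=W-B;print(n,W,B,np.hypot(*d[:2]),np.degrees(np.arctan2(-d[0],d[1])))
R=Ro.from_quat(monitor.read_state()["eef_rot"]).as_matrix();print(R.round(3))
W=ray("top",(227,167),.09);print(totool([W[0],W[1],.25]))
E
```

```text
top [0.55682954 0.11376313 0.09      ] [ 0.59178173 -0.00128025  0.08      ] 0.12023575369444149 16.89970062993533
side [0.55645233 0.12609874 0.09      ] [ 0.58918268 -0.0032364   0.08      ] 0.133412347865739 14.20146817051419
[[-0.97  -0.244 -0.001]
 [-0.244  0.97   0.002]
 [ 0.     0.002 -1.   ]]
[-567.64859582  598.88954332  -13.33368565]
```

>>> {"op": "drive_tool", "data": {
  "plan": [
    {"translation":[-38,36,0]},
    {"translation":[-76,72,0]},
    {"translation":[-114,108,0]},
    {"translation":[-142,135,0]},
    {"translation":[-170,162,0]},
    {"translation":[-198,189,0]},
    {"translation":[-226,216,0]},
    {"translation":[-254,243,0]},
    {"translation":[-282,270,0]},
    {"translation":[-310,297,0]}
  ],
  "gripper": 1
}}

```text
invalid input
```

>>> {"op": "drive_tool", "data": {
  "plan": [
    {"translation":[-28,27,0]},
    {"translation":[-56,54,0]},
    {"translation":[-84,81,0]},
    {"translation":[-112,108,0]},
    {"translation":[-140,135,0]},
    {"translation":[-168,162,0]},
    {"translation":[-196,189,0]},
    {"translation":[-224,216,0]},
    {"translation":[-250,240,0]},
    {"translation":[-260,245,0]}
  ]
}}

```text
invalid input
```

```bash
python3 - <<'E'
from h import *
import cv2
for i in range(6): 
    s=monitor.read_state(); f=optics.grab_frame("wrist")
print(s["clock"],s["position"],s["eef_rot"],np.abs(s["dq"]).max(),s["grip_width"],s["wrist_force"])
cv2.imwrite("pics/w1.png",f[:,:,::-1])
E
```

```text
0.35 [ 0.15268356 -0.60593728  0.23630674] [-1.23094546e-01  9.92394920e-01  2.31045224e-04 -4.76797235e-05] 0.002373653774172411 0.08713467491452981 [ 0.20877521 -0.10018716 -0.40935355]
```

View pics/w1.png

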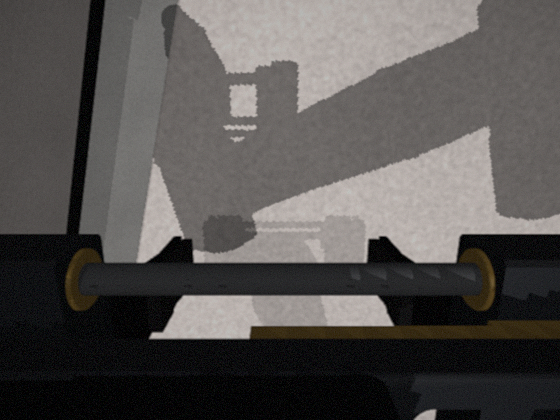

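The wrist view shows the fingers filling the lower half, so the wheel must lie robot-side of the TCP to be seen. The rows also need delta_rot.

>>> {"op": "drive_tool", "data": {
  "plan": [
    {"translation":[-30,27,0],"delta_rot":[0,0,0]},
    {"translation":[-60,54,0],"delta_rot":[0,0,0]},
    {"translation":[-90,81,0],"delta_rot":[0,0,0]},
    {"translation":[-120,108,0],"delta_rot":[0,0,0]},
    {"translation":[-150,135,0],"delta_rot":[0,0,0]},
    {"translation":[-180,162,0],"delta_rot":[0,0,0]},
    {"translation":[-210,189,0],"delta_rot":[0,0,0]},
    {"translation":[-240,216,0],"delta_rot":[0,0,0]},
    {"translation":[-270,243,0],"delta_rot":[0,0,0]},
    {"translation":[-300,270,0],"delta_rot":[0,0,0]}
  ],
  "gripper": 1
}}

```text
clock: 1.23
position: [0.3784, -0.2691, 0.237]
eef_rot: [-0.123, 0.992, -0.0, 0.001]
wrist_force: [-0.1, -1.0, 0.4]
grip_width: 0.0284
grasp_force: 0.0
```

>>> {"op": "drive_tool", "data": {
  "plan": [
    {"translation":[-30,27,0],"delta_rot":[0,0,0]},
    {"translation":[-60,54,0],"delta_rot":[0,0,0]},
    {"translation":[-90,81,0],"delta_rot":[0,0,0]},
    {"translation":[-120,108,0],"delta_rot":[0,0,0]},
    {"translation":[-150,135,0],"delta_rot":[0,0,0]},
    {"translation":[-180,162,0],"delta_rot":[0,0,0]},
    {"translation":[-210,189,0],"delta_rot":[0,0,0]},
    {"translation":[-240,216,0],"delta_rot":[0,0,0]},
    {"translation":[-270,243,0],"delta_rot":[0,0,0]},
    {"translation":[-300,270,0],"delta_rot":[0,0,0]}
  ]
}}

```text
clock: 2.07
position: [0.6034, 0.0661, 0.2368]
eef_rot: [-0.123, 0.992, 0.0, 0.0]
wrist_force: [1.7, 0.9, 0.6]
grip_width: 0.0005
grasp_force: 0.0
```

```bash
python3 - <<'E'
from h import *
import cv2
for i in range(6): 
    s=monitor.read_state(); f=optics.grab_frame("wrist")
print(s["clock"],s["position"],s["eef_rot"],np.abs(s["dq"]).max(),s["grip_width"],s["wrist_force"])
cv2.imwrite("pics/w2.png",f[:,:,::-1])
np.save("s.npy",s,allow_pickle=True)
E
```

```text
2.3167 [0.60227928 0.06425374 0.23612243] [-1.23293412e-01  9.92370093e-01 -1.10817971e-04 -5.66823714e-04] 0.021796931588581394 0.000441270092268081 [ 0.12804309 -0.413452   -0.88364739]
```

View pics/w2.png

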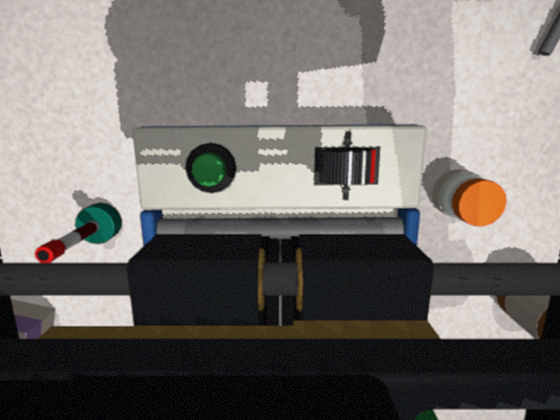

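The wrist view shows the mixer nearly aligned with the tool: pointers and wheel at about (347,166), the red line at (374,166) on the +y side, and the button at (211,167). I'll zoom in and calculate positions.

```bash
python3 - <<'E'
from h import *
import cv2
f=cv2.imread("pics/w2.png");cv2.imwrite("pics/w2c.png",cv2.resize(f[120:215,180:400],None,fx=3.6,fy=3.6,interpolation=cv2.INTER_CUBIC))
s=np.load("s.npy",allow_pickle=True).item()
W=ray("wrist",(347,166),.09,s);B=ray("wrist",(211,167),.081,s);d=W-B
print(W,B,np.hypot(*d[:2]),np.degrees(np.arctan2(-d[0],d[1])))
a=ray("wrist",(136,209),.075,s)-ray("wrist",(424,207),.075,s);print("edge",a,np.linalg.norm(a))
R=Ro.from_quat(s["eef_rot"]);print(R.as_matrix().round(4),totool(W),totool(B))
for t in(0.88,.44):
    y,z=.028*np.sin(t),.062+.028*np.cos(t)
    P=W+np.array([-.28*y,.957*y,z-.09]);m=optics.camera_model("wrist");T=m["T_tool_cam"]
    c=T[:3,:3].T@(R.inv().apply(P-s["position"])-T[:3,3]);p=m["intrinsics"]@c;print(t,p/p[2])
E
```

```text
[0.5618519  0.11286663 0.09      ] [ 5.92697052e-01 -4.01232235e-04  8.10000000e-02] 0.11739264402224991 15.233419023728416
edge [ 0.06694577 -0.25655545  0.        ] 0.26514606372891525
[[-9.696e-01 -2.447e-01 -1.100e-03]
 [-2.447e-01  9.696e-01 -4.000e-04]
 [ 1.200e-03 -1.000e-04 -1.000e+00]] [ 26.93072898  57.55751891 146.49201653] [ 24.64382025 -59.81220999 155.50032703]
0.88 [369.39360517 163.53644977   1.        ]
0.44 [360.3181773  165.07130258   1.        ]
```

View pics/w2c.png

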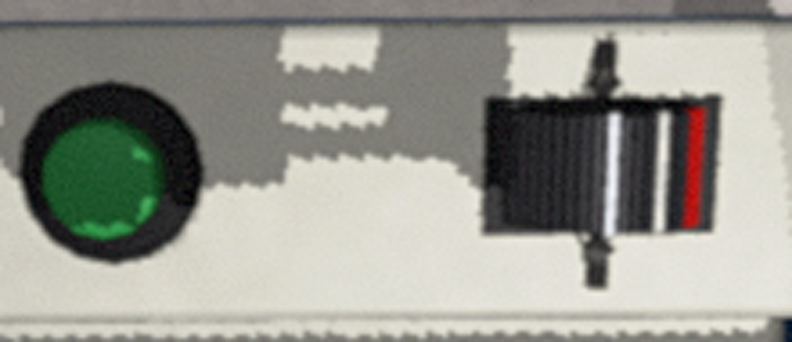

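The zoom shows a thin white line on top at about (349,166), another at 364 and red at 373. The wheel is therefore in detent 0 and needs two clicks. Moving above the crown.

>>> {"op": "drive_tool", "data": {
  "plan": [
    {"translation":[10,25,20],"delta_rot":[0,0,-0.5]},
    {"translation":[20,50,45],"delta_rot":[0,0,-1]},
    {"translation":[27,63,75],"delta_rot":[0,0,-1]},
    {"translation":[27,63,100],"delta_rot":[0,0,-1]},
    {"translation":[27,63,118],"delta_rot":[0,0,-1]},
    {"translation":[27,63,122],"delta_rot":[0,0,-1]},
    {"translation":[27,63,122],"delta_rot":[0,0,-1]},
    {"translation":[27,63,122],"delta_rot":[0,0,-1]}
  ]
}}

```text
clock: 3.03
position: [0.5618, 0.1181, 0.1159]
eef_rot: [-0.131, 0.991, 0.0, 0.001]
wrist_force: [0.3, 0.6, 0.7]
grip_width: 0.0006
grasp_force: 0.0
```

>>> {"op": "drive_tool", "data": {
  "plan": [
    {"translation":[0,0,3],"delta_rot":[0,0,0]},
    {"translation":[0,0,6],"delta_rot":[0,0,0]},
    {"translation":[0,0,8],"delta_rot":[0,0,0]},
    {"translation":[0,0,8],"delta_rot":[0,0,0]}
  ]
}}

```text
clock: 3.37
position: [0.561, 0.1185, 0.1066]
eef_rot: [-0.132, 0.991, 0.0, 0.0]
wrist_force: [0.1, 0.4, -0.7]
grip_width: 0.0008
grasp_force: 0.0
```

>>> {"op": "drive_tool", "data": {
  "plan": [
    {"translation":[0,0,1],"delta_rot":[0,0,0]},
    {"translation":[0,0,2],"delta_rot":[0,0,0]},
    {"translation":[0,0,3],"delta_rot":[0,0,0]},
    {"translation":[0,0,3],"delta_rot":[0,0,0]}
  ]
}}

```text
clock: 3.7
position: [0.5612, 0.1187, 0.1044]
eef_rot: [-0.132, 0.991, -0.0, 0.0]
wrist_force: [-1.7, -0.3, 4.9]
grip_width: 0.0005
grasp_force: 2.1
```

>>> {"op": "drive_tool", "data": {
  "plan": [
    {"translation":[0,0,1],"delta_rot":[0,0,0]},
    {"translation":[0,-2,1],"delta_rot":[0,0,0]},
    {"translation":[0,-4,1],"delta_rot":[0,0,0]},
    {"translation":[0,-6,1],"delta_rot":[0,0,0]},
    {"translation":[0,-8,1],"delta_rot":[0,0,0]},
    {"translation":[0,-10,1],"delta_rot":[0,0,0]},
    {"translation":[0,-12,1],"delta_rot":[0,0,0]},
    {"translation":[0,-12,1],"delta_rot":[0,0,0]}
  ]
}}

```text
clock: 4.37
position: [0.5645, 0.1067, 0.1039]
eef_rot: [-0.132, 0.991, -0.0, 0.0]
wrist_force: [-3.0, -1.3, 6.1]
grip_width: 0.0003
grasp_force: 3.4
```

>>> {"op": "drive_tool", "data": {
  "plan": [
    {"translation":[0,0,-4],"delta_rot":[0,0,0]},
    {"translation":[0,0,-12],"delta_rot":[0,0,0]},
    {"translation":[-27,-30,-50],"delta_rot":[0,0,0]},
    {"translation":[-50,-50,-80],"delta_rot":[0,0,0]},
    {"translation":[-50,-50,-100],"delta_rot":[0,0,0]},
    {"translation":[-50,-50,-100],"delta_rot":[0,0,0]}
  ]
}}

```text
clock: 4.87
position: [0.631, 0.0713, 0.21]
eef_rot: [-0.131, 0.991, -0.0, 0.007]
wrist_force: [1.8, 0.8, 0.0]
grip_width: 0.0001
grasp_force: 0.0
```

```bash
python3 - <<'E'
from h import *
import cv2
for i in range(5): 
    s=monitor.read_state(); f=optics.grab_frame("wrist")
print(s["clock"],s["position"])
np.save("s.npy",s,allow_pickle=True)
cv2.imwrite("pics/w3.png",f[:,:,::-1])
E
```

```text
5.0667 [0.62441486 0.07195405 0.20152628]
```

View pics/w3.png

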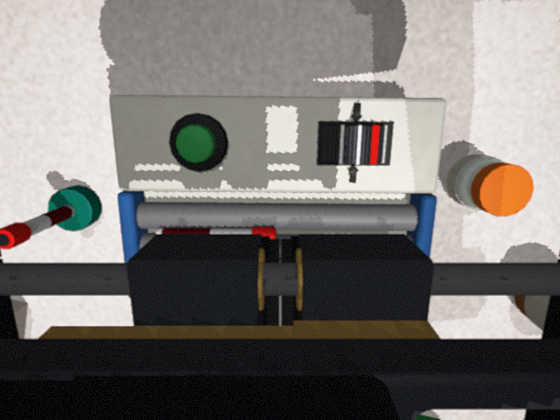

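The wheel has moved exactly one click: a white line is now between the pointers at (357,143) and red is at (375,143). Repeating the same stroke.

>>> {"op": "drive_tool", "data": {
  "plan": [
    {"translation":[25,30,20],"delta_rot":[0,0,0]},
    {"translation":[50,62,40],"delta_rot":[0,0,0]},
    {"translation":[50,62,70],"delta_rot":[0,0,0]},
    {"translation":[50,62,88],"delta_rot":[0,0,0]},
    {"translation":[50,62,92],"delta_rot":[0,0,0]},
    {"translation":[50,62,95],"delta_rot":[0,0,0]},
    {"translation":[50,62,97],"delta_rot":[0,0,0]},
    {"translation":[50,62,99],"delta_rot":[0,0,0]},
    {"translation":[50,62,100],"delta_rot":[0,0,0]},
    {"translation":[50,62,100],"delta_rot":[0,0,0]}
  ]
}}

```text
clock: 5.95
position: [0.5621, 0.1188, 0.1044]
eef_rot: [-0.132, 0.991, 0.0, 0.001]
wrist_force: [-1.3, 0.1, 3.5]
grip_width: 0.0005
grasp_force: 1.9
```

>>> {"op": "drive_tool", "data": {
  "plan": [
    {"translation":[0,0,0],"delta_rot":[0,0,0]},
    {"translation":[0,-2,0],"delta_rot":[0,0,0]},
    {"translation":[0,-4,0],"delta_rot":[0,0,0]},
    {"translation":[0,-6,0],"delta_rot":[0,0,0]},
    {"translation":[0,-8,0],"delta_rot":[0,0,0]},
    {"translation":[0,-10,0],"delta_rot":[0,0,0]},
    {"translation":[0,-12,0],"delta_rot":[0,0,0]},
    {"translation":[0,-12,0],"delta_rot":[0,0,0]}
  ]
}}

```text
clock: 6.62
position: [0.5652, 0.1069, 0.1039]
eef_rot: [-0.132, 0.991, 0.0, 0.001]
wrist_force: [-0.1, -0.2, 6.8]
grip_width: 0.0007
grasp_force: 3.2
```

>>> {"op": "drive_tool", "data": {
  "plan": [
    {"translation":[0,0,-4],"delta_rot":[0,0,0]},
    {"translation":[0,0,-12],"delta_rot":[0,0,0]},
    {"translation":[-27,-30,-50],"delta_rot":[0,0,0]},
    {"translation":[-50,-50,-80],"delta_rot":[0,0,0]},
    {"translation":[-50,-50,-100],"delta_rot":[0,0,0]},
    {"translation":[-50,-50,-100],"delta_rot":[0,0,0]}
  ]
}}

```text
clock: 7.12
position: [0.6309, 0.0712, 0.2097]
eef_rot: [-0.131, 0.991, 0.0, 0.007]
wrist_force: [1.1, 0.1, 1.7]
grip_width: 0.0009
grasp_force: 0.0
```

```bash
python3 - <<'E'
from h import *
import cv2
for i in range(6): 
    s=monitor.read_state(); f=optics.grab_frame("wrist")
print(s["clock"],s["position"])
np.save("s.npy",s,allow_pickle=True)
cv2.imwrite("pics/w4.png",f[:,:,::-1])
E
```

```text
7.3667 [0.62416657 0.07198465 0.20106093]
```

View pics/w4.png

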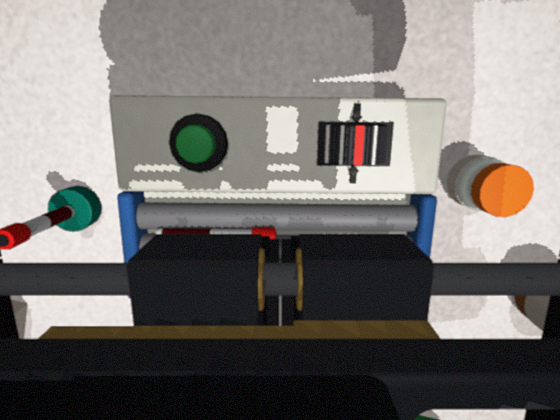

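The red line is on top between the pointers at (358,145), and the mixer hasn't moved. The green button's centre is at (197,144). Now working out where to press.

```bash
python3 - <<'E'
from h import *
s=np.load("s.npy",allow_pickle=True).item()
for z in(.078,.085):
    B=ray("wrist",(197,144),z,s);print(B,totool(B))
E
```

```text
[ 0.5949292  -0.00207095  0.078     ] [ 47.30412668 -63.84007543 123.21303598]
[ 0.59401811 -0.00060658  0.085     ] [ 47.82268001 -62.18752195 116.2148481 ]
```

>>> {"op": "drive_tool", "data": {
  "plan": [
    {"translation":[25,-32,20],"delta_rot":[0,0,0]},
    {"translation":[47,-63,40],"delta_rot":[0,0,0]},
    {"translation":[47,-63,70],"delta_rot":[0,0,0]},
    {"translation":[47,-63,88],"delta_rot":[0,0,0]},
    {"translation":[47,-63,93],"delta_rot":[0,0,0]},
    {"translation":[47,-63,93],"delta_rot":[0,0,0]},
    {"translation":[47,-63,93],"delta_rot":[0,0,0]}
  ]
}}

```text
clock: 8.0
position: [0.5966, -0.0009, 0.1101]
eef_rot: [-0.132, 0.991, -0.0, -0.0]
wrist_force: [-1.4, -1.4, 2.1]
grip_width: 0.0006
grasp_force: 1.0
```

>>> {"op": "drive_tool", "data": {
  "plan": [
    {"translation":[0,0,3],"delta_rot":[0,0,0]},
    {"translation":[0,0,6],"delta_rot":[0,0,0]},
    {"translation":[0,0,9],"delta_rot":[0,0,0]},
    {"translation":[0,0,9],"delta_rot":[0,0,0]},
    {"translation":[0,0,9],"delta_rot":[0,0,0]}
  ]
}}

```text
clock: 8.42
position: [0.5979, -0.0006, 0.1052]
eef_rot: [-0.133, 0.991, -0.0, 0.002]
wrist_force: [-6.2, 1.2, 18.9]
grip_width: 0.0005
grasp_force: 9.4
```

Contact came early, so the button top is about 96 mm high, and the tip bottomed out at 19 N. I'll lift, centre the tip for that height, and press again in steps to confirm the travel.

>>> {"op": "drive_tool", "data": {
  "plan": [
    {"translation":[0,0,-6],"delta_rot":[0,0,0]},
    {"translation":[0,0,-14],"delta_rot":[0,0,0]},
    {"translation":[4,3,-14],"delta_rot":[0,0,0]},
    {"translation":[4,3,-14],"delta_rot":[0,0,0]},
    {"translation":[4,3,-14],"delta_rot":[0,0,0]}
  ]
}}

```text
clock: 8.83
position: [0.5914, 0.001, 0.114]
eef_rot: [-0.132, 0.991, 0.0, -0.0]
wrist_force: [-0.0, 0.5, -0.1]
grip_width: 0.0003
grasp_force: 0.0
```

>>> {"op": "drive_tool", "data": {
  "plan": [
    {"translation":[0,0,3],"delta_rot":[0,0,0]},
    {"translation":[0,0,5],"delta_rot":[0,0,0]},
    {"translation":[0,0,5],"delta_rot":[0,0,0]},
    {"translation":[0,0,5],"delta_rot":[0,0,0]}
  ]
}}

```text
clock: 9.17
position: [0.592, 0.0008, 0.1094]
eef_rot: [-0.132, 0.991, 0.0, -0.0]
wrist_force: [-0.4, 1.8, 2.8]
grip_width: 0.0003
grasp_force: 1.3
```

>>> {"op": "drive_tool", "data": {
  "plan": [
    {"translation":[0,0,3],"delta_rot":[0,0,0]},
    {"translation":[0,0,3],"delta_rot":[0,0,0]},
    {"translation":[0,0,3],"delta_rot":[0,0,0]}
  ]
}}

```text
clock: 9.42
position: [0.5921, 0.0008, 0.1067]
eef_rot: [-0.132, 0.991, 0.0, 0.0]
wrist_force: [-0.2, 1.4, 4.0]
grip_width: 0.0003
grasp_force: 2.0
```

>>> {"op": "drive_tool", "data": {
  "plan": [
    {"translation":[0,0,3],"delta_rot":[0,0,0]},
    {"translation":[0,0,3],"delta_rot":[0,0,0]},
    {"translation":[0,0,3],"delta_rot":[0,0,0]}
  ]
}}

```text
clock: 9.67
position: [0.5922, 0.0008, 0.1053]
eef_rot: [-0.132, 0.991, -0.0, 0.001]
wrist_force: [-3.8, 1.8, 10.6]
grip_width: 0.0003
grasp_force: 5.4
```

>>> {"op": "drive_tool", "data": {
  "plan": [
    {"translation":[0,0,2],"delta_rot":[0,0,0]},
    {"translation":[0,0,3],"delta_rot":[0,0,0]},
    {"translation":[0,0,3],"delta_rot":[0,0,0]}
  ]
}}

```text
clock: 9.92
position: [0.5923, 0.0008, 0.1051]
eef_rot: [-0.133, 0.991, -0.001, 0.001]
wrist_force: [-8.1, 3.3, 24.3]
grip_width: 0.0005
grasp_force: 11.7
```

The spring gave 2.8 N, then 4.0 N, then a hard stop just past 5 N, as a full press should. Lifting clear.

>>> {"op": "drive_tool", "data": {
  "plan": [
    {"translation":[0,0,-6],"delta_rot":[0,0,0]},
    {"translation":[0,0,-15],"delta_rot":[0,0,0]},
    {"translation":[0,0,-40],"delta_rot":[0,0,0]},
    {"translation":[-25,30,-70],"delta_rot":[0,0,0]},
    {"translation":[-50,60,-105],"delta_rot":[0,0,0]},
    {"translation":[-50,60,-105],"delta_rot":[0,0,0]},
    {"translation":[-50,60,-105],"delta_rot":[0,0,0]}
  ]
}}

```text
clock: 10.5
position: [0.6273, 0.0742, 0.2087]
eef_rot: [-0.133, 0.991, 0.0, 0.003]
wrist_force: [-0.6, -0.4, -0.0]
grip_width: 0.0004
grasp_force: 0.0
```

```bash
python3 - <<'E'
from h import *
import cv2
for i in range(6): 
    s=monitor.read_state(); f=optics.grab_frame("wrist")
print(s["clock"],s["position"],s["wrist_force"])
cv2.imwrite("pics/w5.png",f[:,:,::-1])
E
```

```text
10.75 [0.62321245 0.07046723 0.2036578 ] [-0.05214267 -0.9264094  -0.34782727]
```

View pics/w5.png

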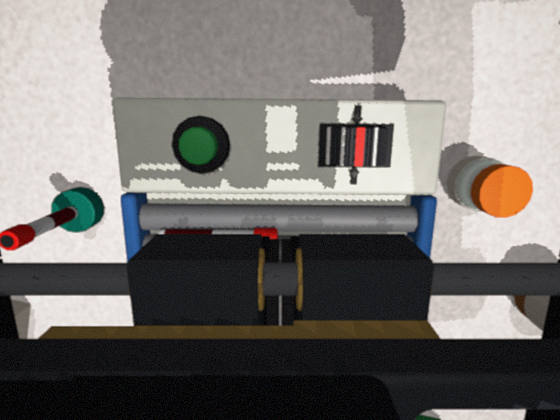

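The red line is still on top at (359,146), the button is up at (201,145), and the mixer, cup and tube stand haven't moved. Handing in.

```bash
python3 -c "
from workcell import close_job
print(close_job())"
```

```text
the job is handed in; nothing more can be done
None
```

The job is handed in with no verdict returned: the wheel was turned two clicks to the red line, then the green button was pressed to its stop (twice, the second press to confirm) and came back up, and the last wrist picture shows the mixer, cup and tube stand unmoved.

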